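Clear the test bench and hold the cooling pot off its socket

TASK

Clear the two blue rubber offcuts off the computer test bench into the yellow bin, and only then lift the metal cooling pot straight up off its two guide posts, so that the contact face underneath can be inspected. Finish while still holding the pot in the gripper, upright and still in the air, directly over its socket with its underside at least 10 cm above it. Do not tip the pot, and leave the meter, drive, screwdriver and mouse where they are.

Things in the scene. Friction and masses are not known exactly. Their poses are not given: they have to be found in the camera images.
- bench: fixed test bench: grey plate 270 x 270 on short legs with a dark green circuit board on it; origin under its centre on the table, x and y along its sides, z up; yaw within 0.25 rad. The flat board top is 44 above the table. Red and black slots 10 high along its +y side (y 76 to 120), a silver heat sink 18 high along its +x edge (x 107 to 125) (sizes in mm)
- socket (a point): centre of the top of the white socket block on which the pot stands; 8 above the board, 30 to +x and 20 to +y of the bench's centre. Two brass guide posts 6 in diameter stand at +36 and -36 from it along the bench's x, their tips 32 above this point (sizes in mm)
- pot_center (a point): cooling pot: upright aluminium cylinder 48 in diameter, 80 high, copper foot, black cap on top, about 0.3 to 0.6 kg; this point is its centre, 40 above its underside, z up along the cylinder. Smooth sides that may be gripped from any direction, clear of the posts from 35 above the underside up to the top (sizes in mm)
- pot: the same pot, origin at the centre of its underside. A white bracket at its foot (98 x 24, 5 to 13 above the underside) has two slots through which the guide posts pass with 3 mm play, so the pot must rise straight for 35 before it is free (sizes in mm)
- offcut_a_center (a point): blue rubber offcut, block 46 x 26 x 24 (x, y, z), lying flat on the board, about 30 g; this point is its centre (sizes in mm)
- offcut_b_center (a point): blue rubber offcut, block 40 x 28 x 28 (x, y, z), lying flat on the board, about 30 g; this point is its centre (sizes in mm)
- bin: yellow open bin, fixed, 170 x 170, 90 high, walls 5 thick, open on top; origin at the centre of its underside. It stands to the left or right of the bench, and the power supply on the other side (sizes in mm)
- psu: black power supply box, fixed, 140 x 150 x 87, origin at the centre of its underside (sizes in mm)
- multimeter: green hand-held meter lying on its back, 190 x 90 x 45, beyond the bench, to its left; to be left alone; origin at its underside (sizes in mm)
- drive: flat silver solid-state drive with a blue label, 70 x 100 x 8, beyond the bench, to its right; to be left alone; origin at its underside (sizes in mm)
- screwdriver: screwdriver lying on the table, far right; to be left alone; origin at its underside
- mouse: black computer mouse, 80 x 60 x 34, on the left; to be left alone; origin at its underside (sizes in mm)

How it is judged:
On the way, in this order (a step that is already met when the one before it is completed fails the run):
1. both offcuts lie in the bin, the pot still standing on its socket (x of offcut_a_center in the frame of bin between -0.085 and 0.085 m and y of offcut_a_center in the frame of bin between -0.085 and 0.085 m and z of offcut_a_center in the frame of bin between 0 and 0.085 m and x of offcut_b_center in the frame of bin between -0.085 and 0.085 m and y of offcut_b_center in the frame of bin between -0.085 and 0.085 m and z of offcut_b_center in the frame of bin between 0 and 0.085 m and z of pot_center in the frame of socket below 0.05 m), for 0.2 s.
2. the pot is gripped and lifted clear, upright over its socket (z of pot_center in the frame of socket above 0.125 m and horizontal distance between pot_center and socket below 0.05 m and angle between pot_center's own z axis and vertical below 0.12 rad and contact force between the fingers and pot above 2 N and contact force between pot and bench below 0.05 N), for 0.3 s.
At the end, for the whole second after the job is handed in: Both offcuts lie in the bin (centres within its walls and below its rim); the pot is held by the fingers, touching nothing of the bench, underside at least 85 mm above the socket, within 50 mm of straight above it, tilted less than 0.12 rad, slower than 20 mm/s and 0.15 rad/s (all of step 2 and x of offcut_a_center in the frame of bin between -0.085 and 0.085 m and y of offcut_a_center in the frame of bin between -0.085 and 0.085 m and z of offcut_a_center in the frame of bin between 0 and 0.085 m and x of offcut_b_center in the frame of bin between -0.085 and 0.085 m and y of offcut_b_center in the frame of bin between -0.085 and 0.085 m and z of offcut_b_center in the frame of bin between 0 and 0.085 m and linear speed of pot below 0.02 m/s and angular speed of pot below 0.15 rad/s); the arm keeps its last pose, push and grip.
It fails at once if the pot is lifted before both offcuts are in the bin (z of pot_center in the frame of socket above 0.06 m and not ((x of offcut_a_center in the frame of bin between -0.085 and 0.085 m and y of offcut_a_center in the frame of bin between -0.085 and 0.085 m and z of offcut_a_center in the frame of bin between 0 and 0.085 m) and (x of offcut_b_center in the frame of bin between -0.085 and 0.085 m and y of offcut_b_center in the frame of bin between -0.085 and 0.085 m and z of offcut_b_center in the frame of bin between 0 and 0.085 m))).
It fails at once if the pot is tipped by more than 0.35 rad (angle between pot_center's own z axis and vertical above 0.35 rad).
It fails at once if the meter, drive, screwdriver or mouse is moved by more than 30 mm (distance of any of multimeter, drive, screwdriver, mouse from where it was at the start of the episode above 0.03 m).
It also fails if it takes over 64 s, if anything falls off the work surface, if the arm or the gripper's body presses on something with over 40 N, if the wrist force passes 120 N, or if a joint passes its speed limit or range.

ROBOT

A 7-joint arm with a two-finger parallel gripper is mounted at the origin on the work surface. World frame = base frame: x ahead of the robot, y to its left, z up, the work surface at z = 0. Lengths are in m, angles in rad, forces in N, time in s.
With the tool pointing down it reaches from about 0.4 to 0.925 m from the base axis. Payload 4.1 kg.
Tool frame: the origin (TCP) lies midway between the tips of the shut fingers; the grasp point (between the pads) lies 19 mm behind it; z points along the fingers, y is the line along which they close (so a half turn about z gives the same grasp; the last joint's range is limited). The gripper opens to 85 mm and grips with 20 to 120 N. Pads are 22 mm wide; open, the fingers measure 114 mm over their backs; the gripper's body (76 mm by 85 mm) begins 54 mm behind the grasp point. The pads swing forward as they close: fully open they stand 13 mm farther back than shut.
Start: joints at [1.075, 0.398, 0.045, 1.537, -0.019, 1.207, -0.051], TCP at [0.251, -0.6, 0.231] pointing down, gripper open.
Joint ranges: [-2.82, 2.82], [-0.49, 2.23], [-1.37, 1.46], [0, 2.46], [-1.36, 4.5], [0.23, 2], [-2.94, 2.94]. Speed limits (rad/s): [2.57, 2.57, 3.14, 3.14, 3.14, 3.14, 3.14].

INTERFACE

Orientations are given as [roll, pitch, yaw] about the fixed x, y, z axes, in that order (R = Rz(yaw) Ry(pitch) Rx(roll)).
In Python, from plant import bot gives the robot as it stands.
- The arm moves only by the tool step_arm, never from a script. Its argument "increments" is a list that holds one entry, the list of rows, each a list of 7 numbers: the closure, from 0 (fully open) to 1 (shut), then the shift along the tool's x, y, z in m, then the turn, a rotation vector about the tool's x, y, z in rad. In form: [[[gripper, tx, ty, tz, rx, ry, rz], ...]]. A call has 1 to 12 rows; each row is the pose to reach, as a shift and turn from the pose commanded when the call began, along the tool's axes at that moment; what a row does not reach only later rows make up. A row lasts 1/8 s, in which the tool goes at most 62.5 mm and 10.7 degrees, less where a joint would pass 70% of its speed; a pose out of reach is approached as far as the arm can. A call with a gripper value outside its range is refused whole. The fingers move at their own pace and stop on an object; "grip_force" is the grip in N (left out, the last holds). Time passes only in rows, so rows that repeat a pose let the fingers close. It gives the time, the measured TCP pose, the force, the opening and the grip force at its end, in the units of the state.
- bot.state(): the state, without advancing time (a new reading comes with each control period).
- bot.get_image(name): name is "scene" or "side" or "wrist"; returns the picture (480x640x3 uint8, red, green, blue); there is no depth.
- bot.camera_model(name): a dict with "intrinsics" (3x3 intrinsics, pixels), "k1" (the pictures are not rectified: a ray, as slopes to the right and down, at radius r is drawn at 1 + k1 r^2 times it, then the intrinsics apply), "world_to_cam" (4x4, takes a point from world to camera coordinates); the wrist camera has in their place "tool_from_camera" (4x4, takes a point from camera to tool coordinates, whose origin is the TCP and whose axes are the flange's). Camera axes: x right, y up, looking along -z (the intrinsics and any distortion apply to the point x, -y, -z); pixel columns grow to the right and rows downward; lengths in m; the calibration is good to about 2 mm. A picture is of the moment at which its call begins: read the wrist's pose just before it. camera_model takes no time and is no camera call.
- bot.close_job(): hands the job in; it is judged then, once.
The state is a dict: "time": time; "joints": joint angles; "joint_velocities": joint speeds; "tau": joint torques, N m; "ee_pos": TCP position; "tool_rot": TCP orientation; "ft_force": force on the tool from outside, world axes, zero at the start; "moment": the same for the moment, N m; "width": opening from 0.0 (shut) to 1.0 (fully open); "gripper_force": force on a finger pad.
Only numpy, scipy, OpenCV 4.12 (cv2) and the standard library are available. Lean on these libraries where they do the work, as an engineer would, in place of code of your own. Each camera call takes 0.05 s, during which the arm holds its last target. There are 200 camera calls.

## Working session

There is one attempt and no reset: what is moved stays moved. The work goes in short steps, Python scripts to look and compute and a tool call to move; the robot and the scene stay as the last step left them, time stands still between calls to the robot, and variables do not carry over. Pictures are saved under pics/ and viewed, at most 10 in all, crops included, and the job is handed in when it is done.

Besides the shell and the picture viewer there is one more tool, called after "Request:" as name([rows], argument=value, ...), one row to a line, values as JSON. step_arm: Moves the arm, as the interface text tells. Its arguments: {"type":"object","properties":{"increments":{"type":"array"},"grip_force":{"type":"number"}},"required":["increments"]}

```bash
mkdir -p pics; ls
python3 - <<'E'
from plant import bot
import cv2,numpy as np
np.set_printoptions(precision=4,suppress=True)
s=bot.state(); print(s)
for n in("scene","side"):
    im=bot.get_image(n); cv2.imwrite(f"pics/{n}0.png",im[:,:,::-1])
    print(n,bot.camera_model(n))
print(bot.camera_model("wrist"))
E
```

```text
pics
{'time': 0.0, 'joints': array([ 1.075 ,  0.3992,  0.045 ,  1.5379, -0.0187,  1.2069, -0.0507]), 'joint_velocities': array([-0.0008,  0.0003, -0.001 , -0.0009,  0.0005,  0.0008, -0.    ]), 'tau': array([ -0.0009, -47.5131,   1.3641, -25.4223,   0.0115,   0.0094,
         0.    ]), 'ee_pos': array([ 0.251 , -0.5989,  0.2302]), 'tool_rot': array([-3.1396,  0.0001,  0.3969]), 'ft_force': array([-0.097 , -0.4554,  0.5491]), 'moment': array([-0.0451, -0.0466, -0.0543]), 'gripper_force': 0.0, 'width': 1.0015075198970707}
scene {'intrinsics': array([[459.9263,   0.    , 324.4412],
       [  0.    , 459.9263, 243.1728],
       [  0.    ,   0.    ,   1.    ]]), 'k1': -0.005601690312899871, 'world_to_cam': array([[-0.1424,  0.9898, -0.    ,  0.0728],
       [-0.7135, -0.1026,  0.6931,  0.3514],
       [ 0.686 ,  0.0987,  0.7209, -1.6445],
       [ 0.    ,  0.    ,  0.    ,  1.    ]])}
side {'intrinsics': array([[534.6277,   0.    , 325.7365],
       [  0.    , 534.6277, 244.306 ],
       [  0.    ,   0.    ,   1.    ]]), 'k1': -0.09138348104356496, 'world_to_cam': array([[ 0.9904, -0.1374,  0.0168, -0.5713],
       [ 0.0539,  0.4948,  0.8673, -0.1064],
       [-0.1274, -0.8581,  0.4974, -1.4513],
       [ 0.    ,  0.    ,  0.    ,  1.    ]])}
{'intrinsics': array([[376.5624,   0.    , 318.2984],
       [  0.    , 376.5624, 237.4185],
       [  0.    ,   0.    ,   1.    ]]), 'k1': -0.03756228599804604, 'tool_from_camera': array([[-0.0004,  0.9572,  0.2895,  0.0729],
       [ 1.    ,  0.0005, -0.0003,  0.0009],
       [-0.0004,  0.2895, -0.9572, -0.1427],
       [ 0.    ,  0.    ,  0.    ,  1.    ]])}
```

View pics/scene0.png

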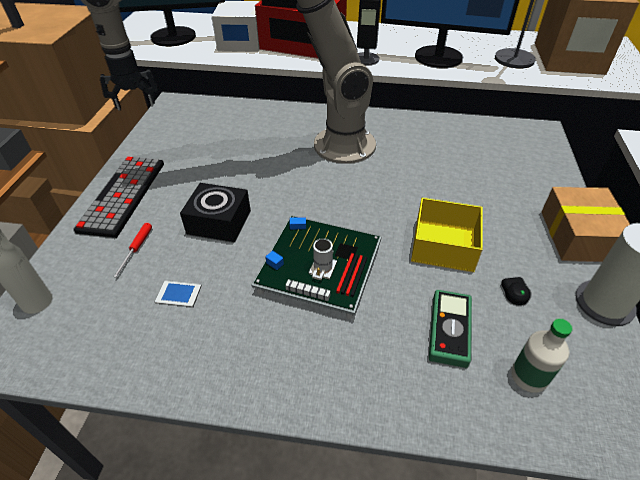

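View pics/side0.png

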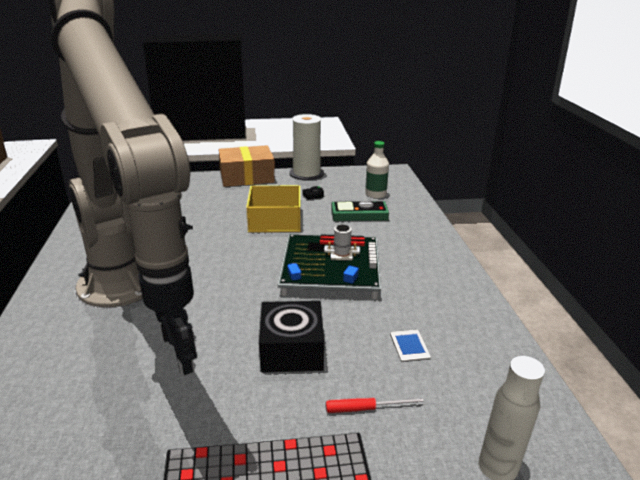

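The scene view shows the offcuts at about (298,223) and (274,260), the pot at (322,250) and the bin at (448,235). In the side view the offcuts are at about (294,271) and (351,273), the pot at (342,238) and the bin at (275,208).

```bash
cat > h.py <<'E'
from plant import bot
import cv2,numpy as np
from scipy.spatial.transform import Rotation as R
np.set_printoptions(precision=4,suppress=True)
def cam(n,st=None):
    c=bot.camera_model(n)
    if n=="wrist":
        T=np.eye(4);T[:3,:3]=R.from_euler("xyz",st["tool_rot"]).as_matrix();T[:3,3]=st["ee_pos"]
        M=T@np.array(c["tool_from_camera"])
    else: M=np.linalg.inv(c["world_to_cam"])
    return np.array(c["intrinsics"]),c["k1"],M
def ray(c,p):
    K,k,M=c; q=cv2.undistortPoints(np.array([[p]],float),K,np.array([k,0,0,0.]))[0,0]
    d=M[:3,:3]@[q[0],-q[1],-1]; return M[:3,3],d/np.linalg.norm(d)
def proj(c,P):
    K,k,M=c; q=np.linalg.inv(M)@np.append(P,1); s=np.array([q[0],-q[1]])/-q[2]
    s=s*(1+k*(s@s)); return K[:2,:2]@s+K[:2,2]
def plane(c,p,z):
    o,d=ray(c,p); return o+d*(z-o[2])/d[2]
def tri(rs):
    A=sum(np.eye(3)-np.outer(d,d) for o,d in rs);b=sum((np.eye(3)-np.outer(d,d))@o for o,d in rs)
    X=np.linalg.solve(A,b); return X,max(np.linalg.norm((np.eye(3)-np.outer(d,d))@(X-o)) for o,d in rs)
def mask(im,lo,hi): return cv2.inRange(cv2.cvtColor(im,cv2.COLOR_RGB2HSV),np.array(lo),np.array(hi))
def blobs(m,amin):
    cs,_=cv2.findContours(m,cv2.RETR_EXTERNAL,cv2.CHAIN_APPROX_NONE)
    return [(cv2.contourArea(c),np.array(cv2.minAreaRect(c)[0]),c) for c in cs if cv2.contourArea(c)>amin]
BLUE=((100,140,60),(125,255,255)); YEL=((22,120,60),(35,255,255)); GRN=((60,90,20),(95,255,110))
E
python3 - <<'E'
from h import *
S=cv2.imread("pics/scene0.png")[:,:,::-1];D=cv2.imread("pics/side0.png")[:,:,::-1]
cs,cd=cam("scene"),cam("side")
for n,im in(("scene",S),("side",D)):
    for nm,c in(("blue",BLUE),("yel",YEL),("grn",GRN)):
        for a,p,k in blobs(mask(im,*c),40):
            M=cv2.moments(k); print(n,nm,a,np.array([M['m10'],M['m01']])/M['m00'],cv2.boundingRect(k))
def cen(im,box):
    x,y,w,h=box;m=np.zeros(im.shape[:2],np.uint8);m[y:y+h,x:x+w]=mask(im,*BLUE)[y:y+h,x:x+w]
    q=cv2.moments(m,True);return np.array([q['m10'],q['m01']])/q['m00']
for b1,b2 in(((285,213,28,20),(284,260,20,22)),((260,248,28,24),(340,262,22,22))):
    print(tri([ray(cs,cen(S,b1)),ray(cd,cen(D,b2))]))
print("pot",tri([ray(cs,(322,243)),ray(cd,(342,229))]))
E
```

```text
scene blue 396.5 [177.641  292.3401] (162, 284, 33, 18)
scene blue 211.5 [274.2963 259.7344] (266, 250, 18, 20)
scene blue 162.0 [297.1121 222.8961] (289, 217, 17, 13)
scene blue 346.0 [235.2664  32.4123] (222, 25, 27, 16)
scene blue 67.5 [200.1605   9.2123] (174, 7, 41, 5)
scene blue 2295.5 [445.2801  12.5625] (385, 0, 130, 30)
scene yel 549.0 [583.4818 212.9854] (549, 205, 76, 33)
scene yel 4200.5 [448.2312 234.4859] (411, 198, 72, 74)
scene yel 326.5 [634.3645  29.0276] (624, 3, 16, 48)
scene yel 72.0 [541.2245  14.6806] (535, 0, 13, 31)
scene yel 302.0 [520.2268  14.4332] (511, 0, 20, 31)
scene yel 225.0 [352.6022   9.8652] (346, 0, 14, 22)
scene grn 663.5 [531.6307 372.7609] (515, 348, 44, 39)
scene grn 62.5 [557.392  332.4267] (551, 324, 19, 14)
scene grn 288.5 [444.9122 353.0058] (429, 291, 41, 77)
scene grn 5971.5 [322.9385 260.3127] (255, 220, 124, 90)
side blue 342.0 [409.5346 343.9708] (397, 335, 27, 19)
side blue 192.5 [350.0952 273.4762] (343, 265, 16, 18)
side blue 164.0 [294.0081 270.7073] (287, 263, 15, 17)
side yel 1675.0 [274.6219 203.827 ] (247, 185, 53, 47)
side yel 106.5 [245.579  153.8279] (240, 147, 12, 15)
side grn 2302.5 [323.4499 265.9162] (282, 236, 96, 50)
side grn 325.0 [359.9169 216.0379] (333, 212, 55, 9)
side grn 266.0 [376.3766 181.8991] (367, 173, 20, 18)
side grn 57.0 [378.7865 143.4211] (374, 140, 11, 8)
(array([ 0.4804, -0.0809,  0.0578]), np.float64(0.0006671000733574063))
(array([ 0.6255, -0.1135,  0.0596]), np.float64(0.0008712001294055747))
pot (array([0.6195, 0.0083, 0.1298]), np.float64(0.0022060372988482765))
```

Request:
step_arm([
  [[0,0.043,-0.032,-0.02,0,0,0.03],[0,0.086,-0.063,-0.04,0,0,0.07],[0,0.13,-0.095,-0.07,0,0,0.1],[0,0.172,-0.126,-0.07,0,0,0.13],[0,0.215,-0.158,-0.07,0,0,0.17],[0,0.258,-0.19,-0.07,0,0,0.2],[0,0.301,-0.221,-0.07,0,0,0.23],[0,0.344,-0.253,-0.07,0,0,0.27],[0,0.387,-0.284,-0.07,0,0,0.3],[0,0.43,-0.316,-0.07,0,0,0.34],[0,0.473,-0.348,-0.07,0,0,0.37],[0,0.515,-0.379,-0.07,0,0,0.4]],
])

```text
time: 1.6
ee_pos: [0.5801, -0.0494, 0.3009]
tool_rot: [3.141, 0.001, -0.004]
ft_force: [0.5, -1.1, 0.1]
width: 0.998
gripper_force: 0.0
```

Run:
```python
from h import *
s=bot.state(); im=bot.get_image("wrist"); cv2.imwrite("pics/w1.png",im[:,:,::-1])
np.savez("w1.npz",**s); print(s["time"],s["ee_pos"],s["tool_rot"],s["joints"])
c=cam("wrist",s)
for P in([.4804,-.0809,.058],[.6255,-.1135,.058],[.6195,.0083,.132]): print(proj(c,P))
for nm,col in(("blue",BLUE),("yel",YEL),("grn",GRN)):
    for a,p,k in blobs(mask(im,*col),200): print(nm,a,cv2.minAreaRect(k))
```

```text
1.6 [ 0.5801 -0.0494  0.3009] [ 3.1414  0.0006 -0.0042] [ 0.2682  0.2448 -0.3144  1.5985  0.0778  1.3112 -1.6324]
[345.8337 285.6672]
[380.6406 152.5281]
[246.2037 167.3249]
blue 1103.5 ((345.2838134765625, 285.7027282714844), (28.112226486206055, 42.41493606567383), 80.53767395019531)
blue 1209.0 ((381.9643859863281, 151.55645751953125), (43.342430114746094, 29.903606414794922), 32.2756462097168)
blue 3124.0 ((592.8482055664062, 54.428016662597656), (65.12293243408203, 55.26716232299805), 3.5763344764709473)
yel 13035.5 ((48.0, 307.0), (96.0, 164.0), 0.0)
grn 4988.5 ((300.5373229980469, 246.21055603027344), (126.87968444824219, 223.25929260253906), 55.50639724731445)
grn 475.0 ((177.60235595703125, 50.75335693359375), (39.79684066772461, 31.513072967529297), 10.007980346679688)
grn 383.0 ((5.0, 56.5), (91.0, 10.0), 90.0)
```

View pics/w1.png

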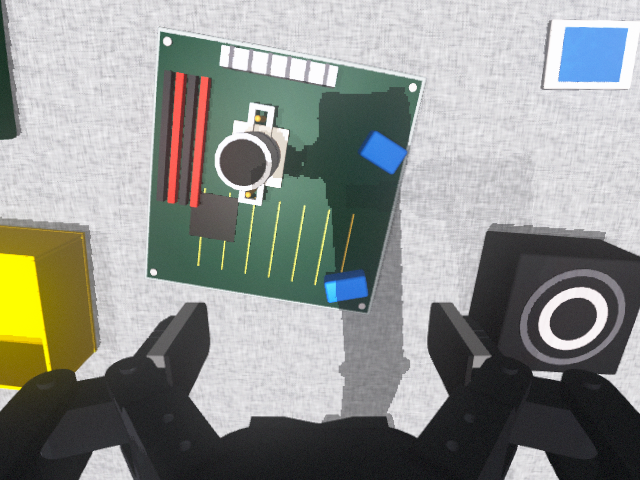

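The wrist view shows both offcuts, at (345,286) and (382,152). The pot cap is at (245,161), and the bin's corner is on the left. Everything agrees with the projections from the fixed cameras.

Run:
```python
from h import *
S=cv2.imread("pics/scene0.png")[:,:,::-1];D=cv2.imread("pics/side0.png")[:,:,::-1];W=cv2.imread("pics/w1.png")[:,:,::-1]
cs,cd=cam("scene"),cam("side"); s=dict(np.load("w1.npz")); cw=cam("wrist",s)
for a,p,k in blobs(mask(W,*BLUE),200)[:]:
    if a>2000: continue
    for z in(.06,):
        q=np.array([plane(cw,x[0],z)[:2] for x in k.astype(float)],np.float32)
        r=cv2.minAreaRect(q*1000); bx=cv2.boxPoints(r)
        e=[bx[1]-bx[0],bx[2]-bx[1]]; L=max(e,key=np.linalg.norm)
        print(r,"long dir deg",np.degrees(np.arctan2(L[1],L[0])), np.hypot(*e[0]),np.hypot(*e[1]))
for n,im,c in(("scene",S,cs),("side",D,cd)):
    k=max(blobs(mask(im,*YEL),100),key=lambda t:t[0])[2]
    k=cv2.approxPolyDP(cv2.convexHull(k),3,True)[:,0]
    for p in k: print(n,p,plane(c,p.astype(float),.09),plane(c,p.astype(float),0))
# white screws / board corners on z=.044
for p in((167,41),(413,87),(153,272),(362,306)): print(plane(cw,p,.044))
for p in((161,29),(424,79),(147,277),(369,313)): print("corner",plane(cw,p,.044))
# pot top circle
print("pot top",plane(cw,(244.5,161),.132),plane(cs,(322,243),.132),plane(cd,(342,229),.132))
for p in((258,118),(248,195)): print("post",plane(cw,p,.084))
```

```text
((481.0812683105469, -80.1639404296875), (34.02910614013672, 46.94677734375), 10.134613990783691) long dir deg -79.8654 46.94677 34.02912
((626.3704223632812, -114.52235412597656), (43.9527702331543, 28.824052810668945), 58.49401092529297) long dir deg 58.49408 28.824036 43.95274
scene [421 198] [0.3635 0.2556 0.09  ] [0.2551 0.2693 0.    ]
scene [482 207] [0.378  0.4236 0.09  ] [0.2712 0.455  0.    ]
scene [482 249] [0.5419 0.4088 0.09  ] [0.4524 0.4386 0.    ]
scene [474 271] [0.6197 0.3827 0.09  ] [0.5384 0.4098 0.    ]
scene [411 260] [0.6053 0.2306 0.09  ] [0.5225 0.2417 0.    ]
side [251 185] [0.3768 0.4255 0.09  ] [0.3756 0.6335 0.    ]
side [299 186] [0.5389 0.4    0.09  ] [0.5576 0.6049 0.    ]
side [299 230] [0.5092 0.0854 0.09  ] [0.5242 0.2518 0.    ]
side [248 231] [0.3628 0.0952 0.09  ] [0.3599 0.2627 0.    ]
[0.7325 0.0956 0.044 ]
[ 0.6887 -0.1456  0.044 ]
[0.4918 0.1397 0.044 ]
[ 0.448  -0.1015  0.044 ]
corner [0.7433 0.1004 0.044 ]
corner [ 0.6962 -0.1561  0.044 ]
corner [0.4856 0.1476 0.044 ]
corner [ 0.4387 -0.11    0.044 ]
pot top [0.6246 0.0094 0.132 ] [0.6188 0.0095 0.132 ] [0.6198 0.001  0.132 ]
post [0.6589 0.0041 0.084 ]
post [0.5877 0.0172 0.084 ]
```

Request:
step_arm([
  [[0,-0.01,0.003,0.01,0,0,-0.17],[0,-0.02,0.006,0.02,0,0,-0.34],[0,-0.03,0.009,0.03,0,0,-0.51],[0,-0.04,0.012,0.04,0,0,-0.68],[0,-0.05,0.015,0.05,0,0,-0.85],[0,-0.06,0.018,0.06,0,0,-1.02],[0,-0.07,0.021,0.07,0,0,-1.19],[0,-0.08,0.024,0.08,0,0,-1.36],[0,-0.09,0.028,0.09,0,0,-1.53],[0,-0.099,0.031,0.1,0,0,-1.7],[0,-0.099,0.031,0.1,0,0,-1.745],[0,-0.099,0.031,0.1,0,0,-1.745]],
])

```text
time: 3.15
ee_pos: [0.4802, -0.0818, 0.201]
tool_rot: [-3.141, -0.0, 1.741]
ft_force: [-0.5, -0.5, -0.8]
width: 1.003
gripper_force: 0.0
```

```bash
cat >> h.py <<'E'
def look(tag,z=.056,near=None):
    s=bot.state(); im=bot.get_image("wrist"); cv2.imwrite(f"pics/{tag}.png",im[:,:,::-1]); np.savez(tag+".npz",**s)
    c=cam("wrist",s); print(s["time"],s["ee_pos"],s["tool_rot"],s["joints"][6])
    for a,p,k in blobs(mask(im,*BLUE),300):
        q=np.array([plane(c,x[0],z)[:2] for x in k.astype(float)],np.float32)*1000
        r=cv2.minAreaRect(q); bx=cv2.boxPoints(r); L=max([bx[1]-bx[0],bx[2]-bx[1]],key=np.linalg.norm)
        print(a,"px",p,"w",r[0],r[1],"long",np.arctan2(L[1],L[0])%np.pi)
    return s,im,c
def inc(P,yaw):
    "tool-axis shift and turn from the present measured pose to P, tool down, yaw"
    s=bot.state();Rt=R.from_euler("xyz",s["tool_rot"])
    return Rt.inv().apply(np.array(P)-s["ee_pos"]),(Rt.inv()*R.from_euler("xyz",[np.pi,0,yaw])).as_rotvec()
E
python3 - <<'E'
from h import *
look("w2",.068)
s=dict(np.load("w1.npz"));c1=cam("wrist",s);s2=dict(np.load("w2.npz"));c2=cam("wrist",s2)
print(proj(c2,[.4804,-.0809,.056]))
E
```

```text
3.15 [ 0.4802 -0.0818  0.201 ] [-3.1409 -0.0001  1.7411] 0.1701159900240464
2287.0 px [486.5001 287.5001] w (621.7506103515625, -111.72920227050781) (40.73260498046875, 43.27165985107422) long 2.5991685
2024.5 px [319.  218.5] w (479.4181823730469, -78.40474700927734) (26.117273330688477, 47.378746032714844) long 1.7405711
[319.7257 218.7374]
```

View pics/w2.png

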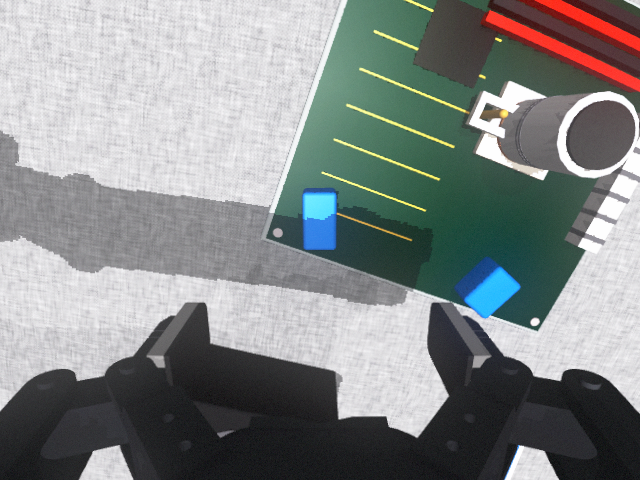

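The near offcut, at (319,218), is aligned with the tool and measures 26 x 47, which makes it offcut A. I'm lowering to it and gripping.

Request:
step_arm([
  [[0,0.001,0,0.04,0,0,0],[0,0.001,0,0.08,0,0,0],[0,0.001,0,0.12,0,0,0],[0,0.001,0,0.145,0,0,0],[0,0.001,0,0.154,0,0,0],[0,0.001,0,0.154,0,0,0],[0.8,0.001,0,0.154,0,0,0],[0.8,0.001,0,0.154,0,0,0],[0.8,0.001,0,0.154,0,0,0],[0.8,0.001,0,0.154,0,0,0],[0.8,0.001,0,0.154,0,0,0],[0.8,0.001,0,0.154,0,0,0]],
], grip_force=30)

```text
time: 4.7
ee_pos: [0.481, -0.0807, 0.0479]
tool_rot: [3.141, 0.001, 1.742]
ft_force: [-0.5, -0.4, 5.6]
width: 0.295
gripper_force: 30.4
```

Request:
step_arm([
  [[0.8,0,0,-0.02,0,0,0],[0.8,0,0,-0.07,0,0,0],[0.8,0,0,-0.12,0,0,0],[0.8,0.04,0.004,-0.16,0,0,0],[0.8,0.09,0.01,-0.17,0,0,0],[0.8,0.145,0.015,-0.17,0,0,0],[0.8,0.2,0.02,-0.17,0,0,0],[0.8,0.255,0.026,-0.17,0,0,0],[0.8,0.31,0.032,-0.17,0,0,0],[0.8,0.365,0.038,-0.17,0,0,0],[0.8,0.412,0.043,-0.17,0,0,0],[0.8,0.412,0.043,-0.17,0,0,0]],
])

```text
time: 6.2
ee_pos: [0.4503, 0.3373, 0.2169]
tool_rot: [-3.14, -0.003, 1.749]
ft_force: [-0.3, 0.0, 0.4]
width: 0.299
gripper_force: 29.7
```

Run:
```python
from h import *
s,im,c=look("w3",.2)
print(s["width"],s["gripper_force"])
for P in([.453+a*.085,.332+b*.085,.09] for a in(-1,1) for b in(-1,1)): print(proj(c,P))
```

```text
6.2 [0.4503 0.3373 0.2169] [-3.1402 -0.0032  1.7495] -0.7560785239343595
7199.0 px [318.  323.5] w (452.97259521484375, 317.5312194824219) (32.69581985473633, 58.80717849731445) long 1.745721
0.2992230458723327 29.66229110956192
[198.5811 315.7656]
[220.7197  93.5085]
[404.4809 348.567 ]
[463.1571 139.5672]
```

View pics/w3.png

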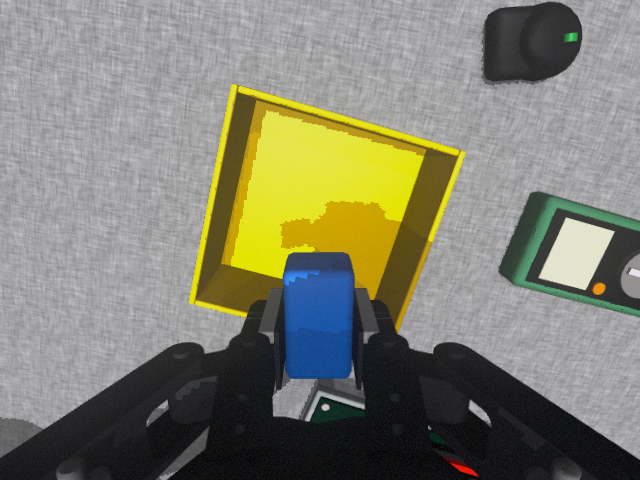

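The bin rim corners are at (234,86), (463,153) and (191,302), and the held offcut is over the bin. I'm lowering and releasing.

Request:
step_arm([
  [[0.8,0,0,0.05,0,0,0],[0.8,0,0,0.1,0,0,0],[0.8,0,0,0.14,0,0,0],[0.8,0,0,0.155,0,0,0],[0.8,0,0,0.155,0,0,0],[0,0,0,0.155,0,0,0],[0,0,0,0.155,0,0,0],[0,0,0,0.155,0,0,0],[0,0,0,0.12,0,0,0],[0,0,0,0.06,0,0,0],[0,0,0,0,0,0,0],[0,0,0,0,0,0,0]],
])

```text
time: 7.75
ee_pos: [0.455, 0.3356, 0.2231]
tool_rot: [3.131, -0.004, 1.742]
ft_force: [-0.1, -0.4, -0.1]
width: 1.0
gripper_force: 0.0
```

Run:
```python
from h import *
look("w4",.024)
print(inc([.6255,-.1135,.2],1.02))
```

```text
7.75 [0.455  0.3356 0.2231] [ 3.1311 -0.0044  1.7419] -0.7584094870822429
1182.0 px [315.5 204.5] w (453.5568542480469, 336.7487487792969) (24.63224983215332, 44.40983581542969) long 1.7293366
(array([-0.4701,  0.093 ,  0.0198]), array([ 0.0047, -0.0036,  0.7218]))
```

Request:
step_arm([
  [[0,-0.055,0.011,0,0,0,0.08],[0,-0.11,0.022,0,0,0,0.16],[0,-0.165,0.033,0,0,0,0.25],[0,-0.22,0.044,0,0,0,0.33],[0,-0.275,0.055,0,0,0,0.42],[0,-0.33,0.065,0,0,0,0.5],[0,-0.385,0.076,0,0,0,0.58],[0,-0.44,0.087,0.01,0,0,0.67],[0,-0.47,0.093,0.02,0,0,0.722],[0,-0.47,0.093,0.02,0,0,0.722],[0,-0.47,0.093,0.02,0,0,0.722],[0,-0.47,0.093,0.02,0,0,0.722]],
])

```text
time: 9.3
ee_pos: [0.6243, -0.1119, 0.1976]
tool_rot: [-3.141, -0.001, 1.024]
ft_force: [-0.4, 0.9, -0.4]
width: 0.997
gripper_force: 0.0
```

Run:
```python
from h import *
look("w5",.072)
```

```text
9.3 [ 0.6243 -0.1119  0.1976] [-3.1414 -0.0009  1.0238] -0.5905383570773746
2212.5 px [523.1    347.7001] w (715.8609619140625, -290.63262939453125) (40.542694091796875, 55.791748046875) long 1.5906665
2059.5 px [322.  223.5] w (627.6270751953125, -111.97395324707031) (43.631492614746094, 27.77806854248047) long 1.0116959
```

View pics/w5.png

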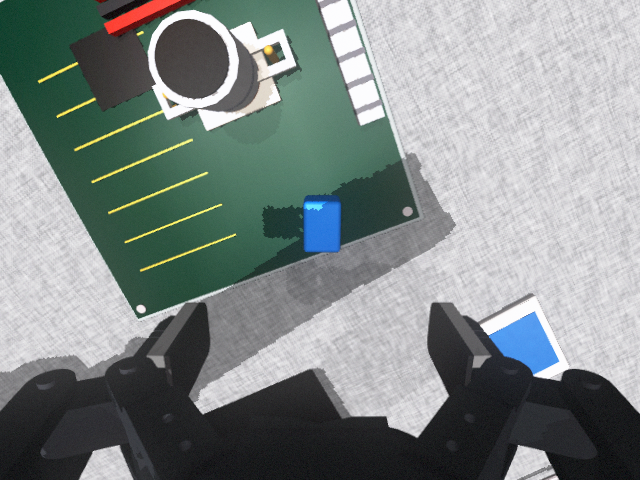

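Offcut B is centred under the tool at (322,223), 28 wide and aligned. I'm gripping it.

Request:
step_arm([
  [[0,0,0.003,0.04,0,0,0],[0,0,0.003,0.08,0,0,0],[0,0,0.003,0.12,0,0,0],[0,0,0.003,0.142,0,0,0],[0,0,0.003,0.15,0,0,0],[0,0,0.003,0.15,0,0,0],[0.8,0,0.003,0.15,0,0,0],[0.8,0,0.003,0.15,0,0,0],[0.8,0,0.003,0.15,0,0,0],[0.8,0,0.003,0.15,0,0,0],[0.8,0,0.003,0.15,0,0,0],[0.8,0,0.003,0.15,0,0,0]],
], grip_force=30)

```text
time: 10.85
ee_pos: [0.6274, -0.1163, 0.048]
tool_rot: [3.14, -0.0, 1.02]
ft_force: [-0.3, -1.1, 5.2]
width: 0.324
gripper_force: 30.2
```

Run:
```python
from h import *
print(inc([.453,.332,.23],1.74))
```

```text
(array([ 0.2907, -0.3831, -0.1824]), array([ 0.0012,  0.0002, -0.7202]))
```

Request:
step_arm([
  [[0.8,0,0,-0.03,0,0,0],[0.8,0,0,-0.08,0,0,0],[0.8,0,0,-0.135,0,0,0],[0.8,0.03,-0.04,-0.17,0,0,-0.1],[0.8,0.062,-0.082,-0.18,0,0,-0.2],[0.8,0.095,-0.125,-0.18,0,0,-0.3],[0.8,0.128,-0.168,-0.18,0,0,-0.4],[0.8,0.16,-0.211,-0.18,0,0,-0.5],[0.8,0.193,-0.254,-0.18,0,0,-0.6],[0.8,0.226,-0.298,-0.18,0,0,-0.7],[0.8,0.258,-0.34,-0.18,0,0,-0.72],[0.8,0.291,-0.383,-0.18,0,0,-0.72]],
])

```text
time: 12.35
ee_pos: [0.452, 0.3331, 0.2266]
tool_rot: [-3.141, 0.001, 1.739]
ft_force: [1.6, 0.0, -0.4]
width: 0.324
gripper_force: 29.7
```

Run:
```python
from h import *
print(inc([.453,.332,.075],1.74))
```

```text
(array([-0.0012,  0.0009,  0.1516]), array([-0.0006,  0.0009, -0.0005]))
```

Request:
step_arm([
  [[0.8,0,0,0.05,0,0,0],[0.8,0,0,0.1,0,0,0],[0.8,0,0,0.14,0,0,0],[0.8,0,0,0.15,0,0,0],[0.8,0,0,0.15,0,0,0],[0,0,0,0.15,0,0,0],[0,0,0,0.15,0,0,0],[0,0,0,0.15,0,0,0],[0,0,0,0.12,0,0,0],[0,0,0,0.06,0,0,0],[0,0,0,0,0,0,0],[0,0,0,0,0,0,0]],
])

```text
time: 13.85
ee_pos: [0.4552, 0.3351, 0.233]
tool_rot: [3.131, -0.004, 1.74]
ft_force: [-0.2, 0.2, -0.3]
width: 0.998
gripper_force: 0.0
```

Run:
```python
from h import *
look("w6",.03)
print(inc([.615,.012,.25],-.18))
im=bot.get_image("scene");cv2.imwrite("pics/scene6.png",im[:,:,::-1])
```

```text
13.85 [0.4552 0.3351 0.233 ] [ 3.1312 -0.0044  1.7397] -0.7569016858150187
1214.5 px [312. 210.] w (451.662109375, 329.7833251953125) (28.141714096069336, 40.61898422241211) long 1.7233585
(array([-0.3439,  0.1048, -0.02  ]), array([ 0.0021, -0.0064,  1.9197]))
```

View pics/w6.png

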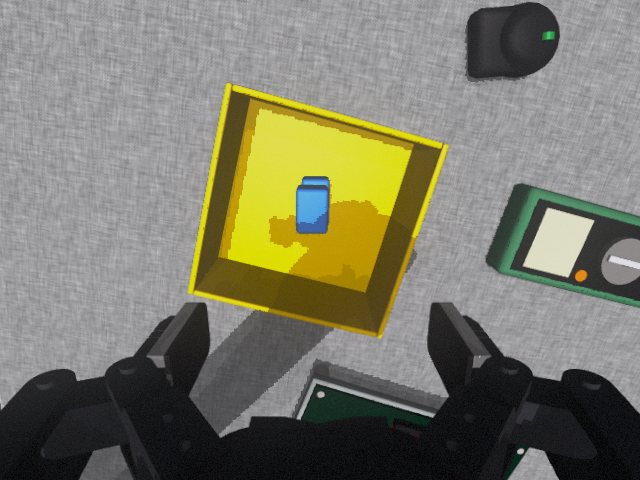

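Both offcuts are in the bin at (312,205), B on top of A and well below the rim. Next I'm moving above the pot.

Request:
step_arm([
  [[0,-0.034,0.01,-0.01,0,0,0.17],[0,-0.068,0.021,-0.02,0,0,0.34],[0,-0.103,0.031,-0.02,0,0,0.51],[0,-0.138,0.042,-0.02,0,0,0.68],[0,-0.172,0.052,-0.02,0,0,0.85],[0,-0.206,0.063,-0.02,0,0,1.02],[0,-0.24,0.073,-0.02,0,0,1.19],[0,-0.275,0.084,-0.02,0,0,1.36],[0,-0.31,0.094,-0.02,0,0,1.53],[0,-0.344,0.105,-0.02,0,0,1.7],[0,-0.344,0.105,-0.02,0,0,1.87],[0,-0.344,0.105,-0.02,0,0,1.92]],
])

```text
time: 15.45
ee_pos: [0.6132, 0.0099, 0.2447]
tool_rot: [3.14, 0.004, -0.184]
ft_force: [-0.3, -0.3, -0.4]
width: 0.997
gripper_force: 0.0
```

Request:
step_arm([
  [[0,0,0,0,0,0,0],[0,0,0,0,0,0,0]],
])

```text
time: 15.7
ee_pos: [0.6137, 0.0109, 0.2462]
tool_rot: [3.141, 0.002, -0.179]
ft_force: [-0.3, 0.1, 0.1]
width: 0.999
gripper_force: 0.0
```

Run:
```python
from h import *
s,im,c=look("w7",.1)
print([proj(c,P) for P in([.6233,.011,.132],[.6587,.0046,.084],[.5879,.0174,.084])])
```

```text
15.7 [0.6137 0.0109 0.2462] [ 3.1409  0.0019 -0.1791] -1.928904150677057
[array([313.677 , 218.6857]), array([314.1735, 160.2315]), array([314.4965, 245.9627])]
```

View pics/w7.png

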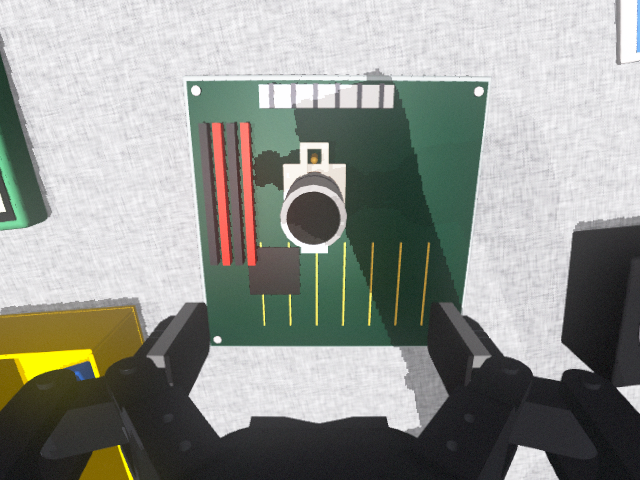

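The pot's ring is at (314,217), within about 1 px of the predicted (314,219). I'll check its height and position by triangulation.

Run:
```python
from h import *
rs=[]
for t,p in(("w1",(244.5,161)),("w5",(194,60)),("w7",(314,217.5))):
    c=cam("wrist",dict(np.load(t+".npz")))
    im=cv2.imread(f"pics/{t}.png",0); y,x=int(p[1]),int(p[0])
    m=np.uint8(im<75)*255; m2=np.zeros_like(m); cv2.circle(m2,(x,y),48 if t!="w7" else 30,255,-1); 
    k=cv2.findContours(m&m2,cv2.RETR_EXTERNAL,cv2.CHAIN_APPROX_NONE)[0]
    k=[q for q in k if cv2.pointPolygonTest(q,(float(x),float(y)),False)>0]
    e=cv2.fitEllipse(k[0]) if k else None; print(t,e)
    rs.append(ray(c,p))
print(tri(rs),tri(rs[1:]))
print(inc([.6233,.011,.086],-.18))
```

```text
w1 None
w5 ((190.31686401367188, 54.81597900390625), (67.98185729980469, 74.83665466308594), 122.6259765625)
w7 ((314.03424072265625, 215.11077880859375), (44.175872802734375, 53.38468551635742), 116.4322280883789)
(array([0.6251, 0.0101, 0.1327]), np.float64(0.0010725390051118913)) (array([0.6256, 0.0103, 0.1343]), np.float64(0.0008954832239241396))
(array([ 0.0095, -0.0019,  0.1605]), array([0.0005, 0.0013, 0.0007]))
```

The pot axis is at about (0.624, 0.0105) with its top at 0.133, which fits the sizes given. I'm descending, gripping and letting it settle.

Request:
step_arm([
  [[0,0.01,-0.002,0.03,0,0,0],[0,0.01,-0.002,0.07,0,0,0],[0,0.01,-0.002,0.11,0,0,0],[0,0.01,-0.002,0.145,0,0,0],[0,0.01,-0.002,0.16,0,0,0],[0,0.01,-0.002,0.16,0,0,0],[0.6,0.01,-0.002,0.16,0,0,0],[0.6,0.01,-0.002,0.16,0,0,0],[0.6,0.01,-0.002,0.16,0,0,0],[0.6,0.01,-0.002,0.16,0,0,0],[0.6,0.01,-0.002,0.16,0,0,0],[0.6,0.01,-0.002,0.16,0,0,0]],
], grip_force=70)

```text
time: 17.25
ee_pos: [0.626, 0.0113, 0.0892]
tool_rot: [-3.141, -0.003, -0.18]
ft_force: [-1.3, 0.3, 5.6]
width: 0.537
gripper_force: 71.7
```

Request:
step_arm([
  [[0.6,0,0,-0.005,0,0,0],[0.6,0,0,-0.01,0,0,0],[0.6,0,0,-0.015,0,0,0],[0.6,0,0,-0.02,0,0,0],[0.6,0,0,-0.02,0,0,0]],
])

```text
time: 17.88
ee_pos: [0.6248, 0.011, 0.1078]
tool_rot: [-3.141, -0.001, -0.18]
ft_force: [0.2, -0.2, -3.8]
width: 0.538
gripper_force: 71.8
```

Run:
```python
from h import *
s=bot.state();print(s["ft_force"],s["moment"],s["width"],s["gripper_force"],inc([.626,.0113,.23],-.18))
S=bot.get_image("scene");D=bot.get_image("side")
a=cv2.resize(S[200:320,240:400],(533,400),interpolation=2);b=cv2.resize(D[190:310,270:350+30],(267,290))
cv2.imwrite("pics/l1.png",a[:,:,::-1])
```

```text
[ 0.2491 -0.1752 -3.8104] [ 0.0445  0.0297 -0.0126] 0.5381237287549249 71.84473156929016 (array([ 0.0012, -0.0005, -0.1222]), array([-0.0001, -0.001 , -0.0003]))
```

View pics/l1.png

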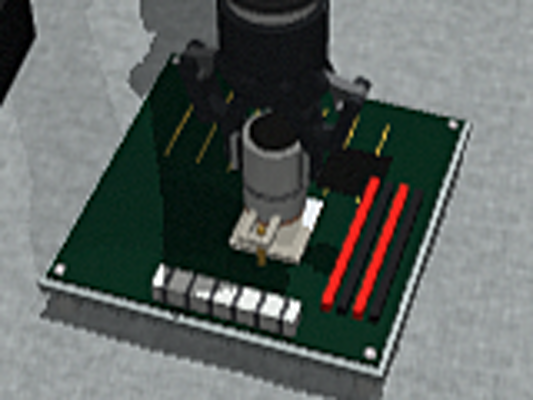

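The pot rises upright with its bracket off the socket. The force is −3.8 N, which fits a pot of about 0.39 kg hanging free. I'm continuing the lift.

Request:
step_arm([
  [[0.6,0,0,-0.01,0,0,0],[0.6,0,0,-0.02,0,0,0],[0.6,0,0,-0.035,0,0,0],[0.6,0,0,-0.05,0,0,0],[0.6,0,0,-0.065,0,0,0],[0.6,0,0,-0.08,0,0,0],[0.6,0,0,-0.09,0,0,0],[0.6,0,0,-0.1,0,0,0],[0.6,0,0,-0.108,0,0,0],[0.6,0,0,-0.11,0,0,0],[0.6,0,0,-0.11,0,0,0],[0.6,0,0,-0.11,0,0,0]],
])

```text
time: 19.48
ee_pos: [0.6241, 0.011, 0.2167]
tool_rot: [3.141, 0.001, -0.18]
ft_force: [-0.0, 0.7, -3.8]
width: 0.534
gripper_force: 72.0
```

Request:
step_arm([
  [[0.6,0,0,0,0,0,0],[0.6,0,0,0,0,0,0],[0.6,0,0,0,0,0,0],[0.6,0,0,0,0,0,0],[0.6,0,0,0,0,0,0],[0.6,0,0,0,0,0,0]],
])

```text
time: 20.23
ee_pos: [0.6245, 0.011, 0.2173]
tool_rot: [3.142, -0.0, -0.18]
ft_force: [0.6, 0.4, -3.3]
width: 0.535
gripper_force: 72.0
```

Run:
```python
from h import *
s=bot.state();print(s["ee_pos"],s["ft_force"],s["moment"],s["joint_velocities"])
S=bot.get_image("scene");D=bot.get_image("side")
a=cv2.resize(S[170:320,240:490],(500,300));b=cv2.resize(D[150:300,230:400],(340,300))
cv2.imwrite("pics/end.png",np.hstack([a[:,:460],b])[:,:,::-1])
```

```text
[0.6245 0.011  0.2173] [ 0.5838  0.3619 -3.2899] [0.0022 0.011  0.0016] [ 0.0018 -0.0003  0.0011  0.001  -0.      0.002  -0.0015]
```

View pics/end.png

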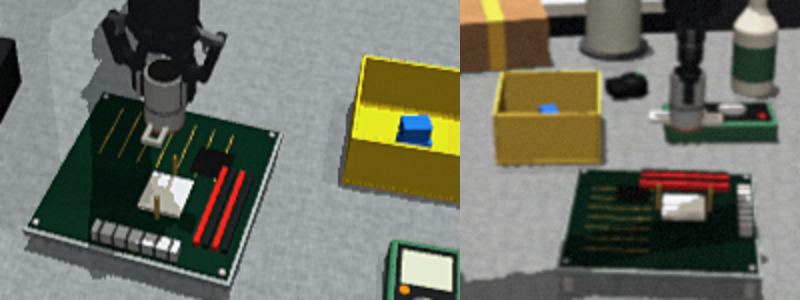

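The pot hangs upright about 128 mm above its socket, both posts are clear, and both offcuts are in the bin. I'm handing the job in.

```bash
python3 -c "
from plant import bot
print(bot.close_job())"
```

```text
the job is handed in; nothing more can be done
None
```

Both offcuts are in the bin and the pot is held upright and still, about 128 mm above its socket; the job is handed in at about 20 s of the 64 s allowed, and no verdict was returned.

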